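# Load the label unwinder

## Robot

A 7-joint arm with a two-finger parallel gripper is mounted at the origin on a cart in front of the work surface, level with it; the furniture and walls round the work are solid. World frame = base frame: x ahead of the robot, y to its left, z up, the work surface at z = 0. Lengths are in m, angles in rad, forces in N, time in s.
With the tool pointing down it reaches from about 0.35 to 0.775 m from the base axis. Payload 3.1 kg.
Tool frame: the origin (TCP) lies at the very end of the fingers, on their centre line; the grasp point (between the pads) lies 19 mm behind it; z points along the fingers, y is the direction in which the jaws open and shut (so a half turn about z gives the same grasp; the last joint's range is limited). The gripper opens to 85 mm and grips with 20 to 120 N. Pads are 22 mm wide; open, the fingers measure 114 mm over their backs; the gripper's body (76 mm by 85 mm) begins 54 mm behind the grasp point. The pads swing forward as they close: fully open they stand 13 mm farther back than shut.
Start: joints at [-1.251, 0.311, 0.014, 1.512, -0.004, 1.319, -0.027], TCP at [0.195, 0.514, 0.231] pointing down, gripper open.
Joint ranges: [-2.7, 2.7], [-0.3, 1.91], [-1.27, 1.3], [0.12, 2.57], [-1.44, 4.58], [0.2, 2.03], [-3.05, 3.05]. Speed limits (rad/s): [2.79, 2.79, 3.14, 3.14, 3.14, 3.14, 3.14].

## Interface

Orientations are given as [roll, pitch, yaw] about the fixed x, y, z axes, in that order (R = Rz(yaw) Ry(pitch) Rx(roll)).
In Python, from cell import env, imaging gives the robot as it stands.
- The arm moves only by the shell command python3 -m crank 'ROWS' [OPENING] [FORCE]. ROWS is JSON, a list of rows, each an object with "xyz": the shift along the tool's x, y, z in mm, a list of three; "twist": the turn about the tool's z in rad. A call has 1 to 10 rows; each row shifts and turns the commanded pose from where the row before left it, along the tool's axes as they then stand; what a row does not reach is not made up. A row lasts 1/10 s, in which the tool goes at most 50 mm and 8.59 degrees, less where a joint would pass 70% of its speed; a pose out of reach is approached as far as the arm can. A call with a gripper value outside its range is refused whole. OPENING is the finger opening in mm, from 0 to 85.4, set as the call begins (- or left out, the last holds). The fingers move at their own pace and stop on an object; FORCE is the grip in N (left out, the last holds). Time passes only in rows, so rows that do not move let the fingers close. It gives the time, the measured TCP pose, the force and the opening at its end, in the units of the state.
- env.get_state(): the state, without advancing time (a new reading comes with each control period).
- imaging.grab_frame(name): name is "scene" or "top"; returns a dict with "image" (420x560x3 uint8, red, green, blue), "camera_matrix" (3x3 intrinsics, pixels), "eye" and "attitude" of the camera in the world. Camera axes: x right, y down, z forward; pixel columns grow to the right and rows downward; lengths in m; the calibration is good to about 2 mm. A picture is of the moment at which its call begins. There is no depth.
- env.finish_job(): hands the job in, once; it reports no verdict.
The state is a dict: "time_s": time; "joints": joint angles; "qvel": joint speeds; "joint_torque": joint torques, N m; "position": TCP position; "tcp_rot": TCP orientation; "force": force on the tool from outside, world axes, zero at the start; "ft_torque": the same for the moment, N m; "gripper_width": finger opening in m.
Only numpy, scipy, OpenCV 4.12 (cv2) and the standard library are available. Lean on these libraries where they do the work, as an engineer would, in place of code of your own. Each camera call takes 0.05 s, during which the arm holds its last target. There are 200 camera calls.

## Task

Set up the bench label unwinder for the next job: over the upright spindle of its round stand put the core adapter, foot down, then on the adapter the label roll with the wide core, then the spacer ring, then the pressure disc, and last the small lock collar, each fully down and flat on what lies below before the next goes on. Leave the roll with the small core, the scanner and the stapler where they are.

Things in the scene. Friction and masses are not known exactly. Their poses are not given: they have to be found in the camera images.
- stand: Fixed round stand, 116 mm across; its turntable (90 mm, black face) tops at 28 mm. Upright steel spindle on it. Origin: centre of underside, on the spindle axis, z up. Heights above it: spindle 20 mm thick from 28 to 34, tapering to 12 mm at 40, 12 mm thick to 93, tip at 98. Undersides when stacked: adapter 28, label roll 36, spacer 60, disc 72, collar 87 mm. Nothing turns.
- adapter: Core adapter, grey plastic, standing foot down like a top hat: foot 54 mm across and 8 mm thick, sleeve 36 mm across above it to 37 mm, then chamfered to 30 mm at the top at 41 mm; through bore 24 mm. It goes over the spindle and its foot rests on the turntable. Origin: centre of underside; z up along its axis, yaw does not matter. Grip the sleeve; about 0.07 kg.
- label_roll: Label roll with the WIDE core: white paper on a brown card core, 60 mm across, 24 mm high, through hole 40 mm. It goes over the adapter's 36 mm sleeve and rests on its foot. Origin: centre of underside; z up along its axis, yaw does not matter. Rigid, grip it by the outside; about 0.08 kg. The spindle tip then stands 62 mm above the roll's underside, between the fingers.
- spacer: Spacer ring, bare aluminium, 52 mm across, 12 mm high, hole 40 mm, wall 6 mm. It goes over the adapter's top and lies on the label roll. Origin: centre of underside; z up along its axis, yaw does not matter. Grip it by the outside; about 0.04 kg.
- disc: Pressure disc, steel, 56 mm across, 6 mm thick, with a raised hub 28 mm across to 15 mm above its underside; centre hole 16 mm. It goes over the spindle's 12 mm part and lies on the spacer. Origin: centre of underside; z up along its axis, yaw does not matter. Grip the hub; about 0.06 kg.
- collar: Lock collar, small knurled steel ring, 32 mm across, 16 mm high, hole 16 mm. It slides (no thread) down the spindle onto the hub of the pressure disc. Origin: centre of underside; z up along its axis, yaw does not matter. About 0.04 kg.
- spare_roll: Spare label roll with the SMALL core: white paper, 60 mm across, 24 mm high, hole only 16 mm, so that it does not fit the adapter. Not used: it stays where it is. Origin: centre of its underside.
- scanner: Black pistol-shaped hand scanner lying on its side at the left, 181x137x40 mm, a bystander. Origin: centre of its underside.
- stapler: Blue stapler at the right, 36x127x47 mm, a bystander. Origin: centre of its underside; long axis y.
Not all that is in view belongs to the job. Several things look just like the adapter: the one meant starts farthest to the robot's right.

How it is judged:
On the way, in this order (a step that is already met when the one before it is completed fails the run):
1. the core adapter is fully down over the spindle, foot on the turntable (z of adapter in the frame of stand between 0.0255 and 0.0305 m and horizontal distance between adapter and stand below 0.006 m and angle between adapter's own z axis and vertical below 0.08 rad), for 0.2 s.
2. the wide-core label roll is fully down on the adapter, resting on its foot (z of label_roll in the frame of stand between 0.0335 and 0.0385 m and horizontal distance between label_roll and stand below 0.006 m and angle between label_roll's own z axis and vertical below 0.08 rad), for 0.2 s.
3. the spacer ring is flat on the label roll, round the adapter (z of spacer in the frame of stand between 0.0575 and 0.0625 m and horizontal distance between spacer and stand below 0.006 m and angle between spacer's own z axis and vertical below 0.08 rad), for 0.2 s.
4. the pressure disc is flat on the spacer, the spindle through it (z of disc in the frame of stand between 0.0695 and 0.0745 m and horizontal distance between disc and stand below 0.006 m and angle between disc's own z axis and vertical below 0.08 rad), for 0.2 s.
5. the lock collar is on the spindle, flat on the hub of the pressure disc (z of collar in the frame of stand between 0.0845 and 0.0895 m and horizontal distance between collar and stand below 0.006 m and angle between collar's own z axis and vertical below 0.08 rad), for 0.2 s.
At the end, for the whole second after the job is handed in: On the stand, bottom to top: adapter, wide-core roll, spacer, disc, collar, each at its seated height within 2.5 mm, within 6 mm of the spindle axis and level within 0.08 rad, all at rest; spare roll, scanner and stapler within 30 mm of where they were (all of step 1 and all of step 2 and all of step 3 and all of step 4 and all of step 5 and linear speed of each of adapter, label_roll, spacer, disc, collar below 0.02 m/s and distance of each of spare_roll, scanner, stapler from where it was at the start of the episode below 0.03 m); the robot touches nothing.
It fails at once if the spare roll with the small core was moved more than 30 mm (distance of spare_roll from where it was at the start of the episode above 0.03 m).
It fails at once if the hand scanner was moved more than 30 mm (distance of scanner from where it was at the start of the episode above 0.03 m).
It fails at once if the stapler was moved more than 30 mm (distance of stapler from where it was at the start of the episode above 0.03 m).
It also fails if it takes over 109 s, if anything falls off the work surface, if the arm or the gripper's body presses on something with over 40 N, if the wrist force passes 120 N, or if a joint passes its speed limit or range.

## Working session

There is one attempt and no reset: what is moved stays moved. The work goes in short steps, Python scripts to look and compute and a shell command to move; the robot and the scene stay as the last step left them, time stands still between calls to the robot, and variables do not carry over. Pictures are saved under pics/ and viewed, about 12 in all and at most 16, crops included, and the job is handed in when it is done.

```bash
mkdir -p pics
python3 - <<'E'
from cell import env, imaging
import cv2, pickle
s=env.get_state(); print(s)
for n in("scene","top"):
    f=imaging.grab_frame(n); cv2.imwrite(f"pics/{n}0.png",f["image"][:,:,::-1]); pickle.dump(f,open(f"{n}0.pkl","wb"))
    print(n,f["camera_matrix"],f["eye"],f["attitude"])
E
```

```text
{'time_s': 0.0, 'joints': array([-1.25072139,  0.31173896,  0.01396017,  1.51306073, -0.00440776,
        1.31914633, -0.0272148 ]), 'qvel': array([-9.42716603e-04,  2.43419462e-03, -3.32642852e-04, -8.11722304e-04,
       -7.16300110e-05,  5.45136887e-04, -1.27272066e-03]), 'joint_torque': array([-4.34463591e-04, -3.79916453e+01,  1.45803625e-01, -2.30587274e+01,
        1.22244662e-02,  1.36129049e-02,  9.06334634e-06]), 'position': array([0.19438208, 0.51374289, 0.23021218]), 'tcp_rot': array([-3.13927139e+00,  7.84881726e-05,  2.77990813e+00]), 'force': array([-1.07825853, -0.80360301,  0.02372746]), 'ft_torque': array([-0.02139209,  0.04400633,  0.02723248]), 'gripper_width': 0.08556528130306286}
scene [[467.28692998   0.         273.22313565]
 [  0.         467.28692998 210.18780492]
 [  0.           0.           1.        ]] [-0.07902056 -0.70067976  0.72984484] [-2.19333313 -0.02383123 -0.67698088]
top [[539.2055364    0.         281.81520187]
 [  0.         539.2055364  210.96405279]
 [  0.           0.           1.        ]] [0.39304089 0.03889498 1.42410196] [-3.02696209e+00 -1.64989288e-03 -1.54346450e+00]
```

View pics/top0.png

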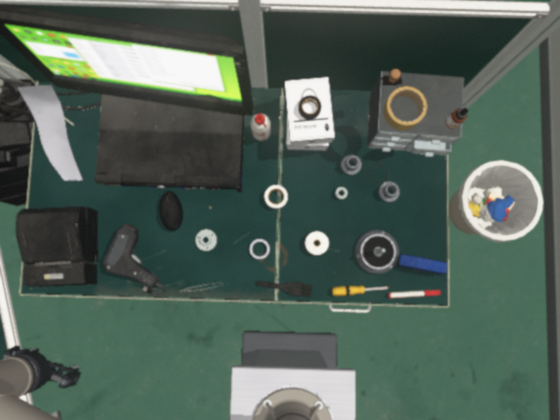

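View pics/scene0.png

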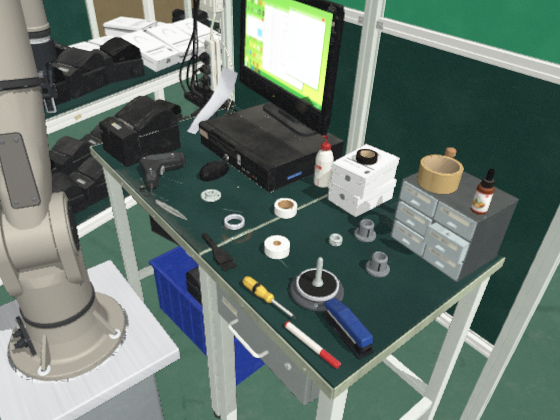

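Candidates:
- **Adapter:** top pixel (350,164) or (389,191). The rightmost, (389,191), is the one meant.
- **Roll:** (276,196) has the wide core. (317,243) has the small core, so it is the spare.
- **Spacer:** (260,248).
- **Disc:** (206,240).
- **Collar:** (341,193).
- **Stand:** (378,252).
- **Lookalikes on the boxes:** tape (309,105) and wooden ring (406,105).

Next is one close crop to check these choices.

```bash
cat > h.py <<'E'
import numpy as np, cv2, pickle
from scipy.spatial.transform import Rotation as R
def ray(f,u,v,z):
    K=f["camera_matrix"]; M=R.from_euler('xyz',f["attitude"]).as_matrix()
    d=M@np.linalg.solve(K,[u,v,1.]); e=np.array(f["eye"]); return e+d*(z-e[2])/d[2]
def proj(f,p):
    M=R.from_euler('xyz',f["attitude"]).as_matrix(); q=f["camera_matrix"]@(M.T@(np.array(p)-f["eye"])); return q[:2]/q[2]
def outline(f,x,y,z,r,n=40):
    a=np.linspace(0,2*np.pi,n); return np.array([proj(f,[x+r*np.cos(t),y+r*np.sin(t),z]) for t in a])
def crop(f,u0,v0,u1,v1,s,name,circ=()):
    im=f["image"][v0:v1,u0:u1,::-1]; im=cv2.resize(im,None,fx=s,fy=s,interpolation=cv2.INTER_CUBIC)
    for (x,y,z,r) in circ:
        p=((outline(f,x,y,z,r)+.5-[u0,v0])*s).astype(int); cv2.polylines(im,[p.reshape(-1,1,2)],True,(0,0,255),1)
    cv2.imwrite("pics/"+name,im)
E
python3 - <<'E'
from h import *
f=pickle.load(open("top0.pkl","rb"))
P=dict(adapter=(389,191,.03),roll=(276,196,.024),spacer=(260,248.5,.012),disc=(206,239.5,.010),collar=(341,193,.016),stand=(378,252,.028),spare=(317,243,.024),a2=(350,164,.03))
for k,(u,v,z) in P.items():
    p=ray(f,u,v,z);print(k,p.round(4),np.hypot(p[0],p[1]).round(3))
crop(f,190,145,430,285,3.3,"c1.png")
E
```

```text
adapter [ 0.6138 -0.2377  0.03  ] 0.658
roll [0.5933 0.0573 0.024 ] 0.596
spacer [0.4553 0.0953 0.012 ] 0.465
disc [0.4751 0.2378 0.01  ] 0.531
collar [ 0.6072 -0.1138  0.016 ] 0.618
stand [ 0.4539 -0.2104  0.028 ] 0.5
spare [ 0.4731 -0.0526  0.024 ] 0.476
a2 [ 0.6827 -0.1348  0.03  ] 0.696
```

View pics/c1.png

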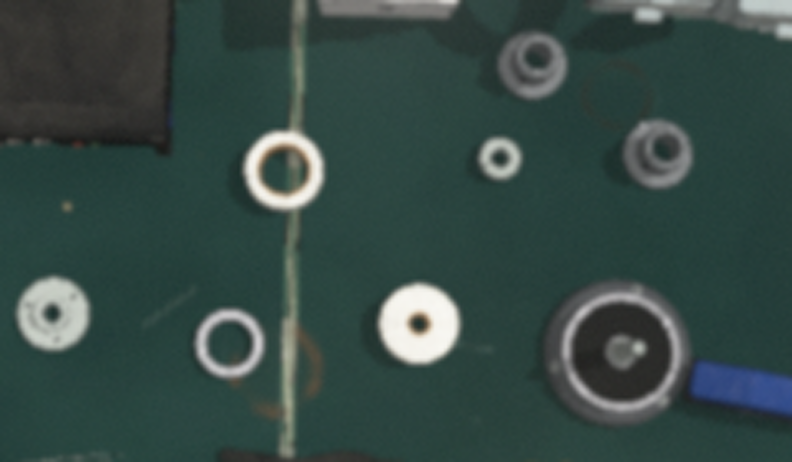

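```bash
cat >> h.py <<'E'
def fit(f,x,y,circs,rng=.008,st=.0005):
    g=cv2.GaussianBlur(f["image"].astype(np.float32),(0,0),.7)
    m=np.sqrt(sum(cv2.Sobel(g,cv2.CV_32F,i,1-i)**2 for i in(0,1)).sum(2))
    best=None
    for dx in np.arange(-rng,rng+1e-6,st):
        for dy in np.arange(-rng,rng+1e-6,st):
            sc=0
            for z,r in circs:
                p=outline(f,x+dx,y+dy,z,r,60).astype(np.float32)
                sc+=cv2.remap(m,p[:,0],p[:,1],cv2.INTER_LINEAR).mean()
            if best is None or sc>best[0]: best=(sc,x+dx,y+dy)
    return best
C=dict(adapter=[(.008,.027),(.041,.015)],roll=[(.024,.03),(.024,.02)],spacer=[(.012,.026),(.012,.02)],disc=[(.006,.028),(.015,.014)],collar=[(.016,.016),(.016,.008)],stand=[(.028,.045)])
E
python3 - <<'E'
from h import *
P=dict(adapter=(.614,-.238),roll=(.593,.057),spacer=(.455,.095),disc=(.475,.238),collar=(.607,-.114),stand=(.454,-.210))
ft=pickle.load(open("top0.pkl","rb"));fs=pickle.load(open("scene0.pkl","rb"))
ct=[];cs=[]
for k in P:
    a=fit(ft,*P[k],C[k]);b=fit(fs,*P[k],C[k]);print(k,np.round(a,4),np.round(b,4))
    ct+=[(a[1],a[2],z,r) for z,r in C[k]];cs+=[(b[1],b[2],z,r) for z,r in C[k]]
    if k=="stand": ct+=[(a[1],a[2],.093,.006)];cs+=[(b[1],b[2],.093,.006),(b[1],b[2],.04,.006)]
crop(ft,190,145,430,285,3.3,"c2.png",ct); crop(fs,190,180,400,320,3.7,"c3.png",cs)
E
```

```text
adapter [ 4.345811e+02  6.195000e-01 -2.445000e-01] [ 5.492721e+02  6.175000e-01 -2.420000e-01]
roll [1.3621384e+03 5.9300000e-01 5.8500000e-02] [1.1624015e+03 5.9350000e-01 5.8000000e-02]
spacer [1.0297527e+03 4.5500000e-01 9.7500000e-02] [1.1086199e+03 4.5750000e-01 1.0000000e-01]
disc [6.679122e+02 4.750000e-01 2.395000e-01] [9.679218e+02 4.745000e-01 2.380000e-01]
collar [ 1.0087111e+03  6.0850000e-01 -1.1400000e-01] [ 7.332454e+02  6.085000e-01 -1.155000e-01]
stand [ 3.436251e+02  4.505000e-01 -2.130000e-01] [ 5.325633e+02  4.595000e-01 -2.070000e-01]
```

View pics/c2.png

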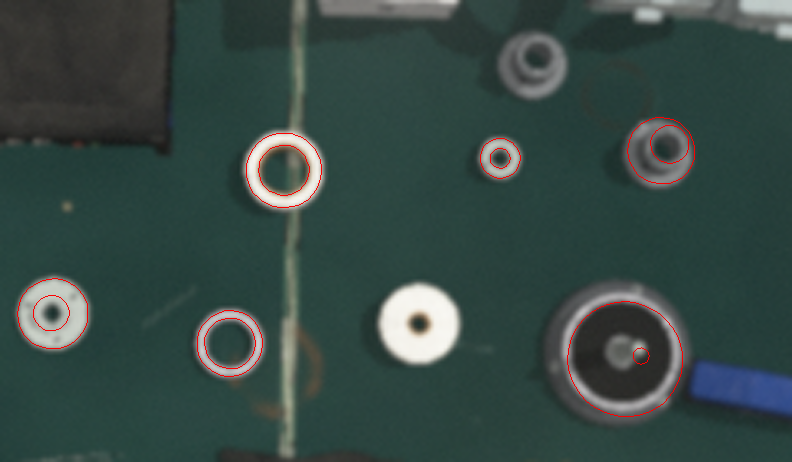

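View pics/c3.png

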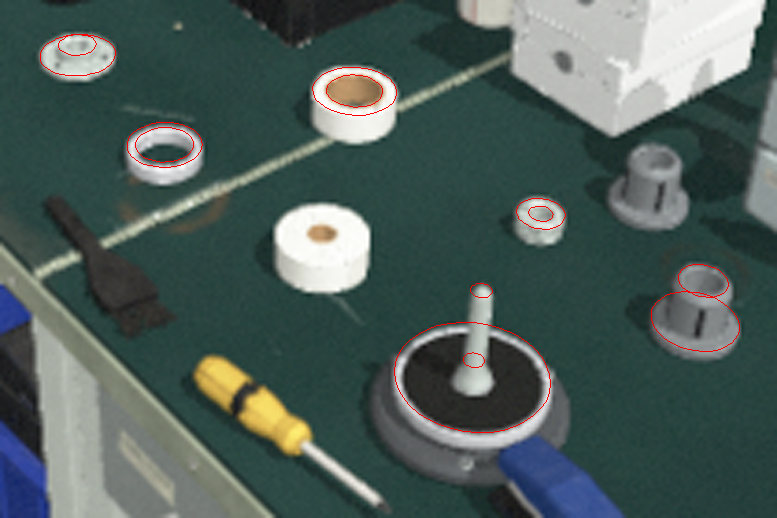

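Run:
```python
from h import *
ft=pickle.load(open("top0.pkl","rb"));fs=pickle.load(open("scene0.pkl","rb"))
T=lambda a,b,z:ray(ft,190+a/3.3-.5,145+b/3.3-.5,z).round(4)
S=lambda a,b,z:ray(fs,190+a/3.7-.5,180+b/3.7-.5,z).round(4)
print("tip",T(639,348,.095),S(482,291,.095))
print("black",T(623.5,351,.028),S(474.5,382,.028),"base",T(621,352,.034),S(474,383,.032))
print("outer base",T(617.5,354,.012))
print("adapter",T(658,154,.005),T(668,146,.041),S(703,281,.041),S(695,322,.008))
fo=[fit(ft,.614,-.240,c,.01) for c in([(.008,.027)],[(.041,.015)],[(.037,.018)])];print(np.round(fo,4))
fo=[fit(ft,.454,-.210,[(.028,r)]) for r in(.040,.042,.043,.047,.049)]+[fit(fs,.454,-.210,[(.028,r)]) for r in(.040,.042,.043,.047,.049)];print(np.round(fo,4))
```

```text
tip [ 0.4564 -0.2111  0.095 ] [ 0.4578 -0.2089  0.095 ]
black [ 0.4569 -0.2115  0.028 ] [ 0.4568 -0.2117  0.028 ] base [ 0.4558 -0.2085  0.034 ] [ 0.453  -0.2149  0.032 ]
outer base [ 0.4551 -0.2097  0.012 ]
adapter [ 0.6173 -0.2424  0.005 ] [ 0.6182 -0.2431  0.041 ] [ 0.6171 -0.242   0.041 ] [ 0.6168 -0.2426  0.008 ]
[[ 2.995362e+02  6.170000e-01 -2.420000e-01]
 [ 2.299295e+02  6.210000e-01 -2.460000e-01]
 [ 2.298724e+02  6.075000e-01 -2.455000e-01]]
[[ 4.848658e+02  4.560000e-01 -2.100000e-01]
 [ 3.703947e+02  4.555000e-01 -2.050000e-01]
 [ 3.719545e+02  4.530000e-01 -2.060000e-01]
 [ 3.461674e+02  4.565000e-01 -2.105000e-01]
 [ 3.094712e+02  4.565000e-01 -2.115000e-01]
 [ 6.988192e+02  4.560000e-01 -2.115000e-01]
 [ 5.299312e+02  4.595000e-01 -2.085000e-01]
 [ 5.638246e+02  4.605000e-01 -2.090000e-01]
 [ 4.666212e+02  4.555000e-01 -2.120000e-01]
 [ 4.396087e+02  4.555000e-01 -2.125000e-01]]
```

```bash
cat > go.py <<'E'
import sys,numpy as np
from cell import env
from scipy.spatial.transform import Rotation as R
s=env.get_state(); p=np.array(s["position"]); M=R.from_euler('xyz',s["tcp_rot"]).as_matrix()
print("t",s["time_s"].__round__(2) ,"p",(p*1e3).round(1),"rot",s["tcp_rot"].round(4),"F",s["force"].round(1),"w",round(s["gripper_width"]*1e3,1),"j7",s["joints"][6].round(2))
if len(sys.argv)>3:
    t=np.array([float(a) for a in sys.argv[1:4]])/1e3; print("shift",(M.T@(t-p)*1e3).round(1))
E
python3 -m crank '[{"xyz":[0,0,0],"twist":-0.12},{"xyz":[0,0,0],"twist":-0.12},{"xyz":[0,0,0],"twist":-0.122},{"xyz":[-23,-42,0],"twist":0},{"xyz":[-23,-42,0],"twist":0},{"xyz":[-23,-42,0],"twist":0},{"xyz":[-23,-42,0],"twist":0},{"xyz":[-23,-42,0],"twist":0},{"xyz":[-23,-42,0],"twist":0},{"xyz":[-23,-42,0],"twist":0}]' 85
python3 -m crank '[{"xyz":[-23,-42,0],"twist":0},{"xyz":[-23,-42,0],"twist":0},{"xyz":[-23,-42,0],"twist":0},{"xyz":[-23,-42,0],"twist":0},{"xyz":[-23,-42,0],"twist":0},{"xyz":[-23,-42,10],"twist":0},{"xyz":[-23,-42,10],"twist":0},{"xyz":[-23,-42,10],"twist":0},{"xyz":[-23,-42,10],"twist":0},{"xyz":[-23,-42,10],"twist":0}]' 56
python3 go.py 617 -242.3 80
```

```text
time_s: 1.1
position: [0.356, 0.2184, 0.2311]
tcp_rot: [3.142, -0.0, -3.141]
force: [1.0, 0.5, -0.1]
gripper_width: 0.0851
time_s: 2.1
position: [0.5864, -0.2007, 0.1802]
tcp_rot: [3.141, -0.001, -3.141]
force: [0.7, 0.2, 1.0]
gripper_width: 0.0561
t 2.1 p [ 586.4 -200.7  180.2] rot [ 3.1409e+00 -9.0000e-04 -3.1407e+00] F [0.7 0.2 1. ] w 56.1 j7 2.08
shift [-30.7 -41.7 100.1]
```

```bash
python3 -m crank '[{"xyz":[-15,-21,30],"twist":0},{"xyz":[-15.7,-20.7,30],"twist":0},{"xyz":[0,0,40],"twist":0},{"xyz":[0,0,0],"twist":0}]' 56
python3 - <<'E'
from h import *
from cell import imaging
f=imaging.grab_frame("scene");crop(f,300,180,440,300,5.6,"a1.png",[(.617,-.2423,.041,.015),(.617,-.2423,.008,.027)])
E
python3 go.py 617 -242.3 15
```

```text
time_s: 2.5
position: [0.6114, -0.2393, 0.0737]
tcp_rot: [3.136, -0.014, 3.14]
force: [-0.4, 1.3, -0.5]
gripper_width: 0.0559
t 2.55 p [ 613.7 -239.5   77.5] rot [ 3.1378 -0.0083  3.1416] F [-0.2  0.5 -0.4] w 55.9 j7 2.16
shift [-3.8 -3.1 62.4]
```

View pics/a1.png

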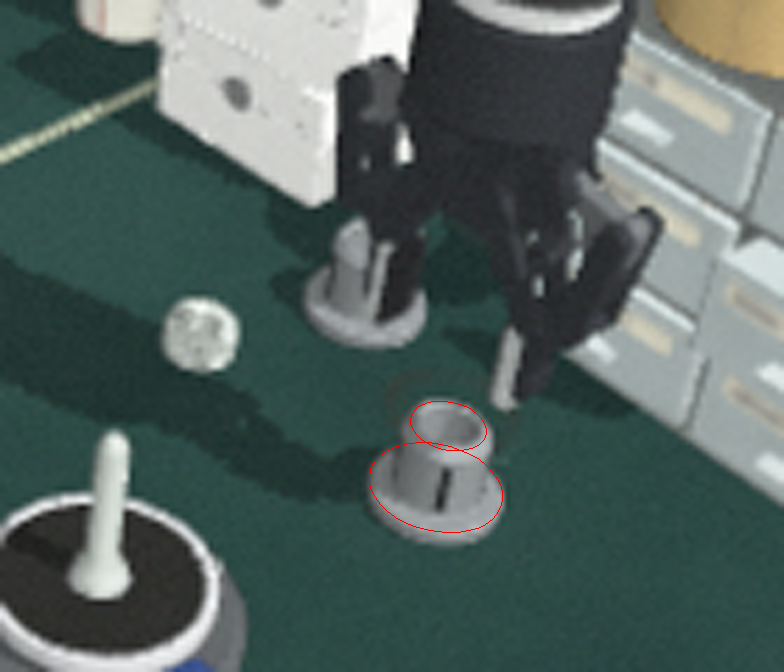

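```bash
python3 -m crank '[{"xyz":[0,0,0],"twist":0},{"xyz":[0,0,0],"twist":0}]'
python3 go.py 617 -242.3 13
```

```text
time_s: 2.75
position: [0.6183, -0.2412, 0.0843]
tcp_rot: [-3.14, 0.005, -3.14]
force: [-0.1, -0.3, 0.7]
gripper_width: 0.0561
t 2.75 p [ 618.3 -241.2   84.3] rot [-3.1402  0.0046 -3.1401] F [-0.1 -0.3  0.7] w 56.1 j7 2.16
shift [ 1.6 -1.  71.3]
```

```bash
python3 -m crank '[{"xyz":[0,0,25],"twist":0},{"xyz":[0,0,22],"twist":0},{"xyz":[0,0,14],"twist":0},{"xyz":[0,0,6],"twist":0},{"xyz":[0,0,0],"twist":0},{"xyz":[0,0,0],"twist":0}]'
python3 go.py 617 -242.3 13
python3 -m crank '[{"xyz":[0,0,0],"twist":0},{"xyz":[0,0,0],"twist":0},{"xyz":[0,0,0],"twist":0},{"xyz":[0,0,0],"twist":0}]' 20 20
python3 go.py 617 -242.3 13
```

```text
time_s: 3.35
position: [0.6175, -0.2416, 0.0157]
tcp_rot: [-3.141, 0.002, -3.141]
force: [-0.5, -0.1, -0.3]
gripper_width: 0.0559
t 3.35 p [ 617.5 -241.6   15.7] rot [-3.1406e+00  2.3000e-03 -3.1411e+00] F [-0.5 -0.1 -0.3] w 55.9 j7 2.19
shift [ 0.6 -0.7  2.7]
time_s: 3.75
position: [0.6175, -0.2417, 0.0157]
tcp_rot: [-3.141, 0.002, -3.141]
force: [-0.3, -0.3, 4.8]
gripper_width: 0.0342
t 3.75 p [ 617.5 -241.7   15.7] rot [-3.1407e+00  2.4000e-03 -3.1413e+00] F [-0.3 -0.3  4.8] w 34.2 j7 2.19
shift [ 0.5 -0.6  2.7]
```

```bash
python3 -m crank '[{"xyz":[0,0,0],"twist":0},{"xyz":[0,0,2],"twist":0},{"xyz":[0,0,2],"twist":0},{"xyz":[0,0,1],"twist":0}]' 44
python3 -m crank '[{"xyz":[0,0,0],"twist":0},{"xyz":[0,0,0],"twist":0},{"xyz":[0,0,0],"twist":0},{"xyz":[0,0,0],"twist":0}]' 20 20
python3 go.py
python3 - <<'E'
from h import *
from cell import imaging
f=imaging.grab_frame("scene");crop(f,300,180,440,300,5.6,"a2.png")
E
```

```text
time_s: 4.15
position: [0.616, -0.2408, 0.0083]
tcp_rot: [3.141, -0.002, -3.141]
force: [0.2, 0.5, 0.7]
gripper_width: 0.0438
time_s: 4.55
position: [0.6165, -0.2411, 0.0092]
tcp_rot: [3.141, -0.0, -3.141]
force: [-0.2, 0.7, -0.6]
gripper_width: 0.0343
t 4.55 p [ 616.5 -241.1    9.2] rot [ 3.1414e+00 -2.0000e-04 -3.1413e+00] F [-0.2  0.7 -0.6] w 34.3 j7 2.19
```

View pics/a2.png

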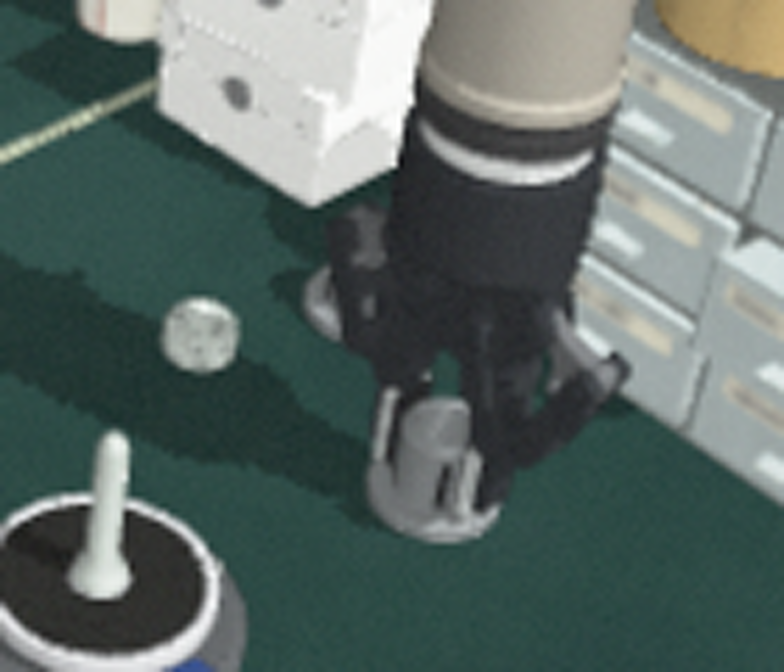

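```bash
python3 -m crank '[{"xyz":[0,0,0],"twist":0},{"xyz":[0,0,-15],"twist":0},{"xyz":[0,0,-35],"twist":0},{"xyz":[0,0,-35],"twist":0},{"xyz":[0,0,-30],"twist":0},{"xyz":[20,4,0],"twist":0},{"xyz":[40,8,0],"twist":0},{"xyz":[40,8,0],"twist":0},{"xyz":[40,8,0],"twist":0},{"xyz":[18,3,0],"twist":0}]' 20 45
python3 -m crank '[{"xyz":[0,0,0],"twist":0},{"xyz":[0,0,0],"twist":0},{"xyz":[0,0,0],"twist":0},{"xyz":[0,0,0],"twist":0}]'
python3 go.py 455.7 -210.8 40
python3 - <<'E'
from h import *
from cell import imaging
f=imaging.grab_frame("scene");crop(f,270,180,410,300,5.6,"a3.png")
E
```

```text
time_s: 5.6
position: [0.4545, -0.2098, 0.125]
tcp_rot: [3.139, -0.002, 3.14]
force: [-0.2, 0.2, -0.3]
gripper_width: 0.0337
time_s: 6.0
position: [0.4599, -0.2105, 0.1246]
tcp_rot: [-3.141, 0.001, -3.14]
force: [0.6, 1.1, -0.4]
gripper_width: 0.0338
t 6.0 p [ 459.9 -210.5  124.6] rot [-3.1407e+00  1.0000e-03 -3.1405e+00] F [ 0.6  1.1 -0.4] w 33.8 j7 2.17
shift [ 4.3 -0.2 84.6]
```

View pics/a3.png

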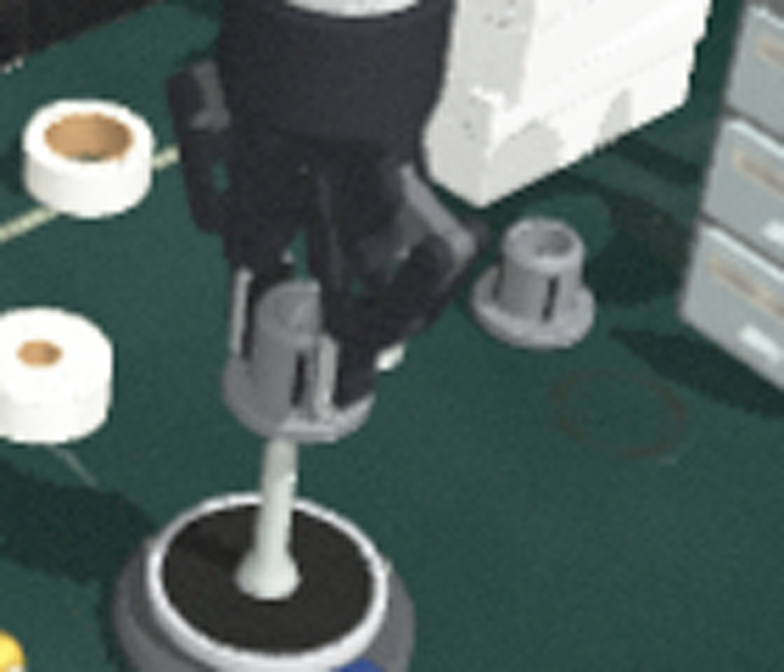

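```bash
python3 -m crank '[{"xyz":[4,0,5],"twist":0},{"xyz":[0,0,10],"twist":0},{"xyz":[0,0,10],"twist":0},{"xyz":[0,0,10],"twist":0},{"xyz":[0,0,10],"twist":0},{"xyz":[0,0,8],"twist":0},{"xyz":[0,0,0],"twist":0}]'
python3 go.py 455.7 -210.8 37.2
```

```text
time_s: 6.75
position: [0.4535, -0.2097, 0.0698]
tcp_rot: [3.141, -0.003, -3.141]
force: [0.2, -0.8, -2.1]
gripper_width: 0.034
t 6.75 p [ 453.5 -209.7   69.8] rot [ 3.1406e+00 -2.9000e-03 -3.1414e+00] F [ 0.2 -0.8 -2.1] w 34.0 j7 2.21
shift [-2.3 -1.2 32.6]
```

```bash
python3 -m crank '[{"xyz":[0,0,0],"twist":0},{"xyz":[0,0,0],"twist":0},{"xyz":[0,0,0],"twist":0},{"xyz":[0,0,0],"twist":0}]'
python3 go.py 455.7 -210.8 37.2
```

```text
time_s: 7.15
position: [0.4549, -0.2103, 0.0717]
tcp_rot: [-3.141, 0.001, -3.141]
force: [0.7, -0.4, -1.9]
gripper_width: 0.0337
t 7.15 p [ 454.9 -210.3   71.7] rot [-3.1414e+00  9.0000e-04 -3.1412e+00] F [ 0.7 -0.4 -1.9] w 33.7 j7 2.21
shift [-0.8 -0.5 34.5]
```

```bash
python3 -m crank '[{"xyz":[-0.8,-0.5,6],"twist":0},{"xyz":[0,0,8],"twist":0},{"xyz":[0,0,8],"twist":0},{"xyz":[0,0,6],"twist":0},{"xyz":[0,0,4],"twist":0},{"xyz":[0,0,0],"twist":0},{"xyz":[0,0,0],"twist":0},{"xyz":[0,0,0],"twist":0}]'
python3 go.py 455.7 -210.8 37.2
```

```text
time_s: 7.95
position: [0.4557, -0.2109, 0.0396]
tcp_rot: [-3.141, 0.001, -3.141]
force: [0.6, -0.4, -1.6]
gripper_width: 0.0338
t 7.95 p [ 455.7 -210.9   39.6] rot [-3.1413e+00  8.0000e-04 -3.1414e+00] F [ 0.6 -0.4 -1.6] w 33.8 j7 2.24
shift [-0.   0.1  2.4]
```

```bash
python3 -m crank '[{"xyz":[0,0,2],"twist":0},{"xyz":[0,0,1],"twist":0},{"xyz":[0,0,0],"twist":0},{"xyz":[0,0,0],"twist":0}]'
python3 go.py 455.7 -210.8 37.2
python3 -m crank '[{"xyz":[0,0,0],"twist":0},{"xyz":[0,0,0],"twist":0},{"xyz":[0,0,0],"twist":0}]' 46
python3 go.py 455.7 -210.8 37.2
python3 -m crank '[{"xyz":[0,0,-15],"twist":0},{"xyz":[0,0,-30],"twist":0},{"xyz":[0,0,-40],"twist":0},{"xyz":[0,0,-40],"twist":0},{"xyz":[-15,30,-15],"twist":0},{"xyz":[-20,40,0],"twist":0},{"xyz":[-20,40,0],"twist":0},{"xyz":[-20,40,0],"twist":0},{"xyz":[-20,40,0],"twist":0},{"xyz":[-20,40,0],"twist":0}]'
python3 go.py 593 58.2 60
python3 - <<'E'
from h import *
from cell import imaging
for n,b in(("scene",(270,180,410,300)),("top",(350,225,410,285))):
    f=imaging.grab_frame(n);pickle.dump(f,open(n+"1.pkl","wb"));crop(f,*b,5 if n=="scene" else 9,f"b_{n}.png")
a=cv2.imread("pics/b_scene.png");b=cv2.imread("pics/b_top.png")
a=cv2.resize(a,(420,360));b=cv2.resize(b,(360,360));cv2.imwrite("pics/b.png",np.hstack([a,b]))
E
```

```text
time_s: 8.35
position: [0.4556, -0.2107, 0.0366]
tcp_rot: [3.142, 0.0, -3.141]
force: [-0.7, 0.2, 1.8]
gripper_width: 0.0339
t 8.35 p [ 455.6 -210.7   36.6] rot [ 3.1416e+00  5.0000e-04 -3.1412e+00] F [-0.7  0.2  1.8] w 33.9 j7 2.24
shift [-0.1 -0.1 -0.6]
time_s: 8.65
position: [0.4554, -0.2107, 0.0363]
tcp_rot: [-3.142, 0.0, -3.141]
force: [-0.0, -0.4, -0.5]
gripper_width: 0.0459
t 8.65 p [ 455.4 -210.7   36.3] rot [-3.1415e+00  1.0000e-04 -3.1413e+00] F [-0.  -0.4 -0.5] w 45.9 j7 2.24
shift [-0.3 -0.1 -0.9]
time_s: 9.65
position: [0.5708, 0.021, 0.1763]
tcp_rot: [3.142, 0.0, -3.141]
force: [0.5, -0.1, 0.6]
gripper_width: 0.0459
t 9.65 p [570.8  21.  176.3] rot [ 3.1415e+00  2.0000e-04 -3.1414e+00] F [ 0.5 -0.1  0.6] w 45.9 j7 1.67
shift [-22.2  37.2 116.3]
```

View pics/b.png

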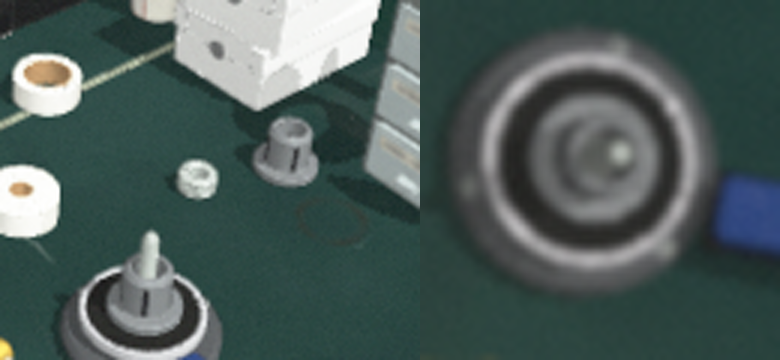

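```bash
python3 - <<'E'
from h import *
for n in("top","scene"):
    f=pickle.load(open(n+"1.pkl","rb"))
    print(n,np.round([fit(f,.456,-.2108,c,.006) for c in([(.036,.027)],[(.069,.015)],[(.036,.027),(.069,.015)])],4))
E
python3 -m crank '[{"xyz":[-11,18,30],"twist":0},{"xyz":[-11,19,30],"twist":0},{"xyz":[0,0,15],"twist":0},{"xyz":[0,0,0],"twist":0},{"xyz":[0,0,0],"twist":0},{"xyz":[0,0,0],"twist":0},{"xyz":[0,0,0],"twist":0}]' 78
python3 go.py 593.2 58.2 8
```

```text
top [[ 3.475635e+02  4.565000e-01 -2.103000e-01]
 [ 1.867877e+02  4.595000e-01 -2.168000e-01]
 [ 4.454008e+02  4.560000e-01 -2.098000e-01]]
scene [[ 3.763768e+02  4.540000e-01 -2.143000e-01]
 [ 2.784235e+02  4.600000e-01 -2.093000e-01]
 [ 5.793753e+02  4.535000e-01 -2.153000e-01]]
time_s: 10.45
position: [0.5932, 0.0555, 0.1029]
tcp_rot: [3.141, 0.003, 3.141]
force: [0.4, 0.5, -0.3]
gripper_width: 0.0779
t 10.45 p [593.2  55.5 102.9] rot [3.1414e+00 2.8000e-03 3.1406e+00] F [ 0.4  0.5 -0.3] w 77.9 j7 1.65
shift [ 0.3  2.6 94.9]
```

```bash
python3 -m crank '[{"xyz":[0,2.5,30],"twist":0},{"xyz":[0,0,30],"twist":0},{"xyz":[0,0,22],"twist":0},{"xyz":[0,0,12],"twist":0},{"xyz":[0,0,6],"twist":0},{"xyz":[0,0,0],"twist":0},{"xyz":[0,0,0],"twist":0}]'
python3 go.py 593.2 58.2 2
python3 -m crank '[{"xyz":[0,0,0],"twist":0},{"xyz":[0,0,0],"twist":0},{"xyz":[0,0,0],"twist":0},{"xyz":[0,0,0],"twist":0}]' 50 20
python3 go.py 593.2 58.2 2
```

```text
time_s: 11.15
position: [0.5935, 0.0588, 0.0026]
tcp_rot: [3.141, 0.003, -3.141]
force: [0.5, -0.0, 0.8]
gripper_width: 0.0781
t 11.15 p [593.5  58.8   2.6] rot [ 3.1413e+00  2.5000e-03 -3.1414e+00] F [ 0.5 -0.   0.8] w 78.1 j7 1.69
shift [ 0.3 -0.6  0.6]
time_s: 11.55
position: [0.5935, 0.0589, 0.0028]
tcp_rot: [3.141, 0.003, -3.141]
force: [-1.2, -0.6, 6.9]
gripper_width: 0.0587
t 11.55 p [593.5  58.9   2.8] rot [ 3.1411e+00  2.6000e-03 -3.1414e+00] F [-1.2 -0.6  6.9] w 58.7 j7 1.69
shift [ 0.3 -0.7  0.8]
```

```bash
python3 -m crank '[{"xyz":[0,0,0],"twist":0},{"xyz":[0,0,0],"twist":0},{"xyz":[0,0,0],"twist":0},{"xyz":[0,0,0],"twist":-0.1428}]' 70
python3 go.py 593.2 58.2 2
```

```text
time_s: 11.95
position: [0.5919, 0.0589, 0.0008]
tcp_rot: [-3.141, -0.001, -2.995]
force: [0.3, 0.1, -0.5]
gripper_width: 0.0699
t 11.95 p [591.9  58.9   0.8] rot [-3.1411e+00 -1.0000e-03 -2.9947e+00] F [ 0.3  0.1 -0.5] w 69.9 j7 1.81
shift [-1.2 -0.9 -1.2]
```

```bash
python3 -m crank '[{"xyz":[0,0,-1],"twist":0.1428},{"xyz":[0,0,0],"twist":0.1428},{"xyz":[0,0,0],"twist":0.1428},{"xyz":[0,0,0],"twist":0.1428},{"xyz":[0,0,0],"twist":0.1428},{"xyz":[0,0,0],"twist":0.1428},{"xyz":[0,0,0],"twist":0.1428},{"xyz":[0,0,0],"twist":0.1428},{"xyz":[0,0,0],"twist":0.1428},{"xyz":[0,0,0],"twist":0.1428}]'
python3 -m crank '[{"xyz":[0,0,0],"twist":0.1428},{"xyz":[0,0,0],"twist":0.1428},{"xyz":[0,0,0],"twist":0},{"xyz":[0,0,0],"twist":0},{"xyz":[0,0,0],"twist":0}]'
python3 go.py 593.2 58.9 2
```

```text
time_s: 12.95
position: [0.592, 0.059, 0.0019]
tcp_rot: [-3.141, -0.0, 1.851]
force: [-0.6, 0.4, -1.0]
gripper_width: 0.0698
time_s: 13.45
position: [0.5922, 0.0589, 0.0022]
tcp_rot: [-3.141, -0.0, 1.573]
force: [-0.6, 0.2, 0.2]
gripper_width: 0.0703
t 13.45 p [592.2  58.9   2.2] rot [-3.1415e+00 -2.0000e-04  1.5731e+00] F [-0.6  0.2  0.2] w 70.3 j7 0.36
shift [0.  1.  0.2]
```

```bash
python3 -m crank '[{"xyz":[0,0,0],"twist":0},{"xyz":[0,0,0],"twist":0},{"xyz":[0,0,0],"twist":0},{"xyz":[0,0,0],"twist":0}]' 50 45
python3 go.py 593.2 58.9 2
python3 -m crank '[{"xyz":[0,0,-10],"twist":0},{"xyz":[0,0,-25],"twist":0},{"xyz":[0,0,-35],"twist":0},{"xyz":[0,0,-35],"twist":0},{"xyz":[-20,-10,-10],"twist":0},{"xyz":[-35,-18,0],"twist":0},{"xyz":[-35,-18,0],"twist":0},{"xyz":[-35,-18,0],"twist":0},{"xyz":[-35,-18,0],"twist":0},{"xyz":[-35,-18,0],"twist":0}]'
python3 -m crank '[{"xyz":[-35,-18,0],"twist":0},{"xyz":[-20,-10,0],"twist":0},{"xyz":[-10,-5,0],"twist":0},{"xyz":[0,0,0],"twist":0},{"xyz":[0,0,0],"twist":0},{"xyz":[0,0,0],"twist":0},{"xyz":[0,0,0],"twist":0},{"xyz":[0,0,0],"twist":0}]'
python3 go.py 456.2 -210.6 38
```

```text
time_s: 13.85
position: [0.5928, 0.0587, 0.003]
tcp_rot: [3.141, -0.0, 1.571]
force: [-0.9, -0.2, 5.5]
gripper_width: 0.0586
t 13.85 p [592.8  58.7   3. ] rot [ 3.1406e+00 -3.0000e-04  1.5714e+00] F [-0.9 -0.2  5.5] w 58.6 j7 0.36
shift [0.2 0.4 1. ]
time_s: 14.85
position: [0.4911, -0.1372, 0.1173]
tcp_rot: [-3.141, -0.0, 1.571]
force: [0.2, -1.1, -0.6]
gripper_width: 0.0588
time_s: 15.65
position: [0.4599, -0.2002, 0.1171]
tcp_rot: [-3.141, -0.0, 1.573]
force: [0.7, -0.3, -0.9]
gripper_width: 0.0586
t 15.65 p [ 459.9 -200.2  117.1] rot [-3.1414e+00 -2.0000e-04  1.5732e+00] F [ 0.7 -0.3 -0.9] w 58.6 j7 0.77
shift [-10.4  -3.7  79.1]
```

```bash
python3 -m crank '[{"xyz":[-6,-2,0],"twist":0},{"xyz":[-4.4,-1.7,0],"twist":0},{"xyz":[0,0,0],"twist":0},{"xyz":[0,0,8],"twist":0},{"xyz":[0,0,12],"twist":0},{"xyz":[0,0,10],"twist":0},{"xyz":[0,0,6],"twist":0},{"xyz":[0,0,0],"twist":0},{"xyz":[0,0,0],"twist":0},{"xyz":[0,0,0],"twist":0}]'
python3 go.py 456.2 -210.6 39
python3 - <<'E'
from h import *
from cell import imaging
f=imaging.grab_frame("scene");crop(f,270,190,370,290,6,"r1.png")
E
```

```text
time_s: 16.65
position: [0.456, -0.2119, 0.0816]
tcp_rot: [3.141, 0.0, 1.571]
force: [-0.3, -0.8, -1.4]
gripper_width: 0.0587
t 16.65 p [ 456.  -211.9   81.6] rot [3.1408e+00 4.0000e-04 1.5711e+00] F [-0.3 -0.8 -1.4] w 58.7 j7 0.83
shift [ 1.3  0.2 42.6]
```

View pics/r1.png

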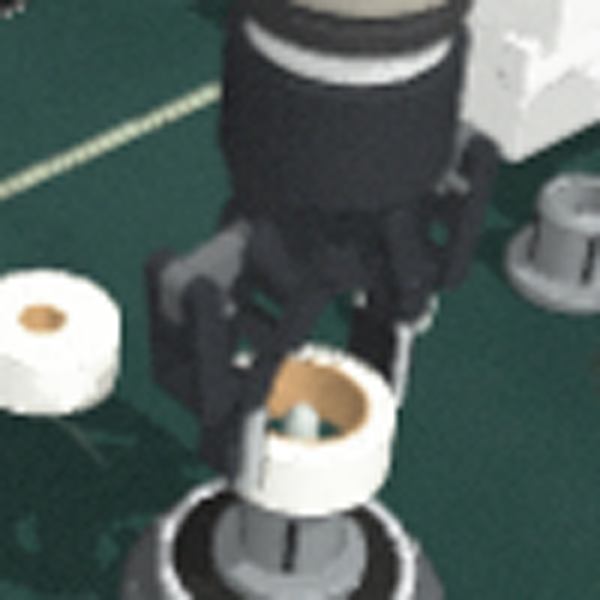

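```bash
python3 -m crank '[{"xyz":[1,0.2,0],"twist":0},{"xyz":[0,0,4],"twist":0},{"xyz":[0,0,5],"twist":0},{"xyz":[0,0,4],"twist":0},{"xyz":[0,0,3],"twist":0},{"xyz":[0,0,2],"twist":0},{"xyz":[0,0,0],"twist":0},{"xyz":[0,0,0],"twist":0}]'
python3 go.py 456.2 -210.6 39
```

```text
time_s: 17.5
position: [0.4559, -0.2107, 0.0633]
tcp_rot: [3.142, 0.0, 1.571]
force: [-0.6, -0.0, -0.5]
gripper_width: 0.0588
t 17.5 p [ 455.9 -210.7   63.3] rot [3.1415 0.     1.5709] F [-0.6 -0.  -0.5] w 58.8 j7 0.85
shift [ 0.1  0.3 24.3]
```

```bash
python3 -m crank '[{"xyz":[0,0.2,4],"twist":0},{"xyz":[0,0,6],"twist":0},{"xyz":[0,0,5],"twist":0},{"xyz":[0,0,4],"twist":0},{"xyz":[0,0,3],"twist":0},{"xyz":[0,0,2],"twist":0},{"xyz":[0,0,1],"twist":0},{"xyz":[0,0,0],"twist":0},{"xyz":[0,0,0],"twist":0}]'
python3 go.py 456.2 -210.6 39
```

```text
time_s: 18.4
position: [0.4558, -0.2105, 0.0389]
tcp_rot: [-3.141, -0.001, 1.571]
force: [-1.8, 1.1, 5.2]
gripper_width: 0.0587
t 18.4 p [ 455.8 -210.5   38.9] rot [-3.1414e+00 -1.0000e-03  1.5710e+00] F [-1.8  1.1  5.2] w 58.7 j7 0.88
shift [-0.1  0.4 -0.1]
```

```bash
python3 -m crank '[{"xyz":[0,0,0],"twist":0},{"xyz":[0,0,0],"twist":0},{"xyz":[0,0,0],"twist":0},{"xyz":[0,0,-10],"twist":0},{"xyz":[0,0,-30],"twist":0},{"xyz":[0,0,-40],"twist":0},{"xyz":[0,0,-30],"twist":0},{"xyz":[10,0,-10],"twist":0},{"xyz":[30,0,0],"twist":0},{"xyz":[40,0,0],"twist":0}]' 70
python3 -m crank '[{"xyz":[40,0,0],"twist":0},{"xyz":[40,0,0],"twist":0},{"xyz":[40,0,0],"twist":0},{"xyz":[40,0,0],"twist":0},{"xyz":[35,0,0],"twist":0},{"xyz":[20,0,0],"twist":0},{"xyz":[10,0,0],"twist":0},{"xyz":[0,0,0],"twist":0},{"xyz":[0,0,0],"twist":0},{"xyz":[0,0,0],"twist":0}]'
python3 - <<'E'
from h import *
from cell import imaging
o=[]
for n,b in(("scene",(290,210,370,290)),("top",(350,225,410,285))):
    f=imaging.grab_frame(n);pickle.dump(f,open(n+"2.pkl","wb"));crop(f,*b,5,"x.png");o.append(cv2.resize(cv2.imread("pics/x.png"),(380,380)))
    print(n,np.round(fit(f,.456,-.2107,[(.06,.03),(.06,.02)],.006),4), np.round(fit(f,.456,.098,C["spacer"],.006),4))
cv2.imwrite("pics/d.png",np.hstack(o))
E
python3 go.py 456 98.5 2
```

```text
time_s: 19.4
position: [0.4563, -0.1324, 0.1599]
tcp_rot: [3.138, 0.002, 1.566]
force: [0.7, 1.1, 0.7]
gripper_width: 0.0698
time_s: 20.4
position: [0.4561, 0.0924, 0.1585]
tcp_rot: [3.141, 0.0, 1.568]
force: [0.1, 0.1, -0.1]
gripper_width: 0.0701
scene [ 1.0931514e+03  4.5650000e-01 -2.1070000e-01] [1.1147546e+03 4.5750000e-01 1.0000000e-01]
top [ 1.1903274e+03  4.5550000e-01 -2.0920000e-01] [9.31667e+01 4.62000e-01 9.20000e-02]
t 20.5 p [456.1  92.8 158.4] rot [3.1414e+00 2.0000e-04 1.5681e+00] F [-0.2 -0.9 -0.9] w 69.7 j7 0.03
shift [ 5.700e+00 -1.000e-01  1.564e+02]
```

View pics/d.png

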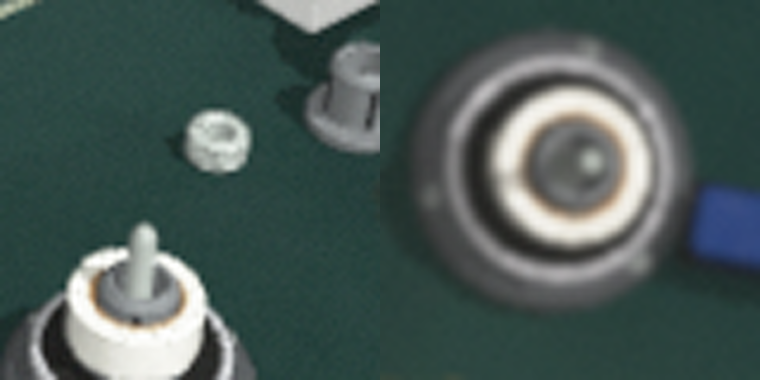

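```bash
python3 -m crank '[{"xyz":[5.9,0.4,35],"twist":0.0},{"xyz":[0,0,40],"twist":0},{"xyz":[0,0,35],"twist":0},{"xyz":[0,0,25],"twist":0},{"xyz":[0,0,14],"twist":0},{"xyz":[0,0,6],"twist":0},{"xyz":[0,0,0],"twist":0},{"xyz":[0,0,0],"twist":0},{"xyz":[0,0,0],"twist":0}]'
python3 go.py 456.5 98.7 2
```

```text
time_s: 21.4
position: [0.4576, 0.1006, 0.0045]
tcp_rot: [3.139, -0.001, 1.571]
force: [-0.3, 0.5, -0.9]
gripper_width: 0.07
t 21.4 p [457.6 100.6   4.5] rot [ 3.1390e+00 -1.0000e-03  1.5712e+00] F [-0.3  0.5 -0.9] w 70.0 j7 0.24
shift [-1.9 -1.1  2.5]
```

```bash
python3 -m crank '[{"xyz":[-1.5,-0.5,2],"twist":0},{"xyz":[0,0,0],"twist":0},{"xyz":[0,0,0],"twist":0}]'
python3 -m crank '[{"xyz":[0,0,0],"twist":0},{"xyz":[0,0,0],"twist":0},{"xyz":[0,0,0],"twist":0},{"xyz":[0,0,0],"twist":0}]' 40 20
python3 go.py 456.5 98.7 2
python3 -m crank '[{"xyz":[0,0,0],"twist":0},{"xyz":[0,0,0],"twist":0},{"xyz":[0,0,-1],"twist":-0.1428},{"xyz":[0,0,0],"twist":-0.1428},{"xyz":[0,0,0],"twist":-0.1428},{"xyz":[0,0,0],"twist":-0.1428},{"xyz":[0,0,0],"twist":-0.1428},{"xyz":[0,0,0],"twist":-0.1428},{"xyz":[0,0,0],"twist":-0.1428},{"xyz":[0,0,0],"twist":-0.1428}]' 64
python3 -m crank '[{"xyz":[0,0,0],"twist":-0.1428},{"xyz":[0,0,0],"twist":-0.1428},{"xyz":[0,0,0],"twist":-0.1428},{"xyz":[0,0,0],"twist":0},{"xyz":[0,0,0],"twist":0},{"xyz":[0,0,0],"twist":0}]'
python3 go.py 456.5 98.7 2
```

```text
time_s: 21.7
position: [0.4559, 0.0988, 0.0015]
tcp_rot: [3.141, -0.0, 1.571]
force: [-0.3, 0.2, -1.3]
gripper_width: 0.0701
time_s: 22.1
position: [0.456, 0.0989, 0.0015]
tcp_rot: [3.141, -0.0, 1.571]
force: [-0.7, 1.1, 3.3]
gripper_width: 0.0496
t 22.1 p [456.   98.9   1.5] rot [ 3.1414e+00 -3.0000e-04  1.5711e+00] F [-0.7  1.1  3.3] w 49.6 j7 0.25
shift [-0.2  0.5 -0.5]
time_s: 23.1
position: [0.4557, 0.0986, 0.0021]
tcp_rot: [-3.141, -0.0, 2.719]
force: [-0.4, -0.1, 1.1]
gripper_width: 0.0638
time_s: 23.7
position: [0.4558, 0.0987, 0.0022]
tcp_rot: [-3.141, -0.0, 3.14]
force: [-0.6, -0.5, 0.0]
gripper_width: 0.0637
t 23.7 p [455.8  98.7   2.2] rot [-3.1414e+00 -2.0000e-04  3.1397e+00] F [-0.6 -0.5  0. ] w 63.7 j7 1.55
shift [-0.7  0.   0.2]
```

```bash
python3 -m crank '[{"xyz":[0,0,0],"twist":0},{"xyz":[0,0,0],"twist":0},{"xyz":[0,0,0],"twist":0},{"xyz":[0,0,0],"twist":0}]' 40 45
python3 go.py
python3 -m crank '[{"xyz":[0,0,-10],"twist":0},{"xyz":[0,0,-25],"twist":0},{"xyz":[0,0,-35],"twist":0},{"xyz":[0,0,-35],"twist":0},{"xyz":[0,-20,-10],"twist":0},{"xyz":[0,-38,0],"twist":0},{"xyz":[0,-38,0],"twist":0},{"xyz":[0,-38,0],"twist":0},{"xyz":[0,-38,0],"twist":0},{"xyz":[0,-38,0],"twist":0}]'
python3 -m crank '[{"xyz":[0,-38,0],"twist":0},{"xyz":[0,-30,0],"twist":0},{"xyz":[0,-20,0],"twist":0},{"xyz":[0,-10,0],"twist":0},{"xyz":[0,0,0],"twist":0},{"xyz":[0,0,0],"twist":0},{"xyz":[0,0,0],"twist":0},{"xyz":[0,0,0],"twist":0}]'
python3 go.py 456.2 -210.6 62.5
```

```text
time_s: 24.1
position: [0.4559, 0.0988, 0.003]
tcp_rot: [3.141, -0.0, 3.141]
force: [-1.8, -1.3, 6.6]
gripper_width: 0.0495
t 24.1 p [455.9  98.8   3. ] rot [ 3.1414e+00 -2.0000e-04  3.1409e+00] F [-1.8 -1.3  6.6] w 49.5 j7 1.55
time_s: 25.1
position: [0.4558, -0.1125, 0.1178]
tcp_rot: [3.141, 0.001, -3.142]
force: [1.1, -0.2, -1.2]
gripper_width: 0.0493
time_s: 25.9
position: [0.4562, -0.2076, 0.1172]
tcp_rot: [3.141, -0.0, -3.139]
force: [-0.3, 0.4, -0.3]
gripper_width: 0.0492
t 25.9 p [ 456.2 -207.6  117.2] rot [ 3.1406e+00 -1.0000e-04 -3.1389e+00] F [-0.3  0.4 -0.3] w 49.2 j7 2.18
shift [ 0.  -3.1 54.7]
```

```bash
python3 -m crank '[{"xyz":[0,-3,0],"twist":0},{"xyz":[0,0,6],"twist":0},{"xyz":[0,0,12],"twist":0},{"xyz":[0,0,12],"twist":0},{"xyz":[0,0,6],"twist":0},{"xyz":[0,0,3],"twist":0},{"xyz":[0,0,0],"twist":0},{"xyz":[0,0,0],"twist":0},{"xyz":[0,0,0],"twist":0},{"xyz":[0,0,0],"twist":0}]'
python3 go.py 456.2 -210.6 63
python3 - <<'E'
from h import *
from cell import imaging
f=imaging.grab_frame("scene");crop(f,270,190,370,290,6,"s1.png")
E
```

```text
time_s: 26.9
position: [0.4563, -0.2124, 0.0787]
tcp_rot: [-3.141, 0.001, -3.141]
force: [-0.4, -0.5, -0.5]
gripper_width: 0.0491
t 26.9 p [ 456.3 -212.4   78.7] rot [-3.1413e+00  9.0000e-04 -3.1413e+00] F [-0.4 -0.5 -0.5] w 49.1 j7 2.23
shift [ 0.1  1.8 15.7]
```

View pics/s1.png

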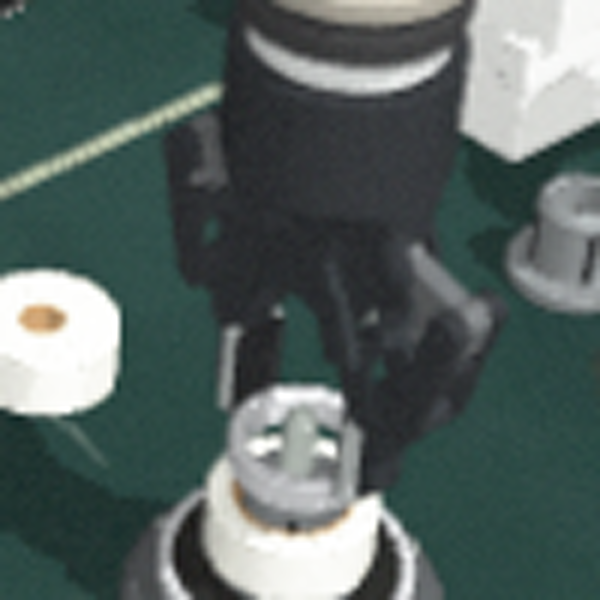

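```bash
python3 -m crank '[{"xyz":[0,1.7,0],"twist":0},{"xyz":[0,0,1],"twist":0},{"xyz":[0,0,3],"twist":0},{"xyz":[0,0,3],"twist":0},{"xyz":[0,0,3],"twist":0},{"xyz":[0,0,2],"twist":0},{"xyz":[0,0,2],"twist":0},{"xyz":[0,0,1],"twist":0},{"xyz":[0,0,0],"twist":0},{"xyz":[0,0,0],"twist":0}]'
python3 go.py 456.2 -210.6 63
```

```text
time_s: 27.95
position: [0.456, -0.2106, 0.0633]
tcp_rot: [-3.141, 0.0, -3.141]
force: [0.3, 0.1, -0.1]
gripper_width: 0.0495
t 27.95 p [ 456.  -210.6   63.3] rot [-3.1415e+00  2.0000e-04 -3.1414e+00] F [ 0.3  0.1 -0.1] w 49.5 j7 2.24
shift [-0.2 -0.   0.3]
```

```bash
python3 -m crank '[{"xyz":[0,0,0.8],"twist":0},{"xyz":[0,0,0],"twist":0},{"xyz":[0,0,0],"twist":0}]'
python3 go.py 456.2 -210.6 63
python3 -m crank '[{"xyz":[0,0,0],"twist":0},{"xyz":[0,0,0],"twist":0},{"xyz":[0,0,0],"twist":0},{"xyz":[0,0,-10],"twist":0},{"xyz":[0,0,-30],"twist":0},{"xyz":[0,0,-35],"twist":0},{"xyz":[0,10,-20],"twist":0},{"xyz":[0,30,0],"twist":0},{"xyz":[-2,40,0],"twist":0},{"xyz":[-2,40,0],"twist":0}]' 60
python3 -m crank '[{"xyz":[-2,40,0],"twist":0},{"xyz":[-2,40,0],"twist":0},{"xyz":[-2,40,0],"twist":0},{"xyz":[-2,40,0],"twist":0},{"xyz":[-2,40,0],"twist":0},{"xyz":[-2,40,0],"twist":0},{"xyz":[-2,40,0],"twist":0},{"xyz":[-2,28,0],"twist":0},{"xyz":[-1,15,0],"twist":0},{"xyz":[0,6,0],"twist":0}]' 46
python3 -m crank '[{"xyz":[0,0,0],"twist":0},{"xyz":[0,0,0],"twist":0},{"xyz":[0,0,0],"twist":0},{"xyz":[0,0,0],"twist":0}]'
python3 - <<'E'
from h import *
from cell import imaging
for n in("scene","top"):
    f=imaging.grab_frame(n);pickle.dump(f,open(n+"3.pkl","wb"))
    print(n,np.round(fit(f,.456,-.2107,[(.072,.026),(.072,.02)],.006),4))
E
python3 go.py 475 239 10
```

```text
time_s: 28.25
position: [0.4562, -0.2106, 0.0631]
tcp_rot: [3.142, 0.001, -3.141]
force: [-1.3, 0.8, 5.5]
gripper_width: 0.0492
t 28.25 p [ 456.2 -210.6   63.1] rot [ 3.1416e+00  7.0000e-04 -3.1414e+00] F [-1.3  0.8  5.5] w 49.2 j7 2.24
shift [-0.   0.   0.1]
time_s: 29.25
position: [0.4602, -0.0899, 0.1586]
tcp_rot: [-3.142, 0.002, 3.14]
force: [0.2, 0.9, -0.1]
gripper_width: 0.06
time_s: 30.25
position: [0.4767, 0.2399, 0.1577]
tcp_rot: [-3.142, 0.0, -3.139]
force: [-0.2, 0.3, 0.4]
gripper_width: 0.0462
time_s: 30.65
position: [0.4771, 0.237, 0.1577]
tcp_rot: [-3.141, 0.0, 3.139]
force: [-0.7, -0.3, -0.3]
gripper_width: 0.046
scene [ 8.081064e+02  4.615000e-01 -2.072000e-01]
top [ 6.497496e+02  4.570000e-01 -2.107000e-01]
t 30.75 p [477.  237.7 157.6] rot [-3.1415e+00  1.0000e-04  3.1404e+00] F [ 0.4 -0.4  0. ] w 45.6 j7 1.2
shift [  2.    1.4 147.6]
```

```bash
python3 -m crank '[{"xyz":[2,1,25],"twist":0},{"xyz":[0,0,40],"twist":0},{"xyz":[0,0,35],"twist":0},{"xyz":[0,0,25],"twist":0},{"xyz":[0,0,15],"twist":0},{"xyz":[0,0,7],"twist":0},{"xyz":[0,0,0],"twist":0},{"xyz":[0,0,0],"twist":0},{"xyz":[0,0,0],"twist":0},{"xyz":[0,0,0],"twist":0}]'
python3 go.py 475 239 8
```

```text
time_s: 31.75
position: [0.4756, 0.2399, 0.0116]
tcp_rot: [3.14, 0.002, -3.141]
force: [-0.3, -0.8, -0.5]
gripper_width: 0.0457
t 31.75 p [475.6 239.9  11.6] rot [ 3.1404e+00  1.9000e-03 -3.1413e+00] F [-0.3 -0.8 -0.5] w 45.7 j7 1.27
shift [ 0.7 -0.9  3.6]
```

```bash
python3 -m crank '[{"xyz":[0.6,-0.7,2],"twist":0},{"xyz":[0,0,1.5],"twist":0},{"xyz":[0,0,0],"twist":0},{"xyz":[0,0,0],"twist":0}]'
python3 go.py 475 239 8
python3 -m crank '[{"xyz":[0,0,0],"twist":0},{"xyz":[0,0,0],"twist":0},{"xyz":[0,0,0],"twist":0},{"xyz":[0,0,0],"twist":0}]' 14 20
python3 go.py 475 239 8
python3 - <<'E'
from h import *
from cell import imaging
f=imaging.grab_frame("scene");crop(f,180,160,260,220,9,"e1.png")
E
```

```text
time_s: 32.15
position: [0.4741, 0.2388, 0.0069]
tcp_rot: [-3.141, -0.0, -3.141]
force: [-0.1, -0.3, 0.7]
gripper_width: 0.0462
t 32.15 p [474.1 238.8   6.9] rot [-3.1415e+00 -2.0000e-04 -3.1413e+00] F [-0.1 -0.3  0.7] w 46.2 j7 1.27
shift [-0.9  0.2 -1.1]
time_s: 32.55
position: [0.4743, 0.2389, 0.0072]
tcp_rot: [3.141, 0.0, -3.141]
force: [-0.0, -0.1, 1.5]
gripper_width: 0.0264
t 32.55 p [474.3 238.9   7.2] rot [ 3.1414e+00  1.0000e-04 -3.1412e+00] F [-0.  -0.1  1.5] w 26.4 j7 1.27
shift [-0.7  0.1 -0.8]
```

View pics/e1.png

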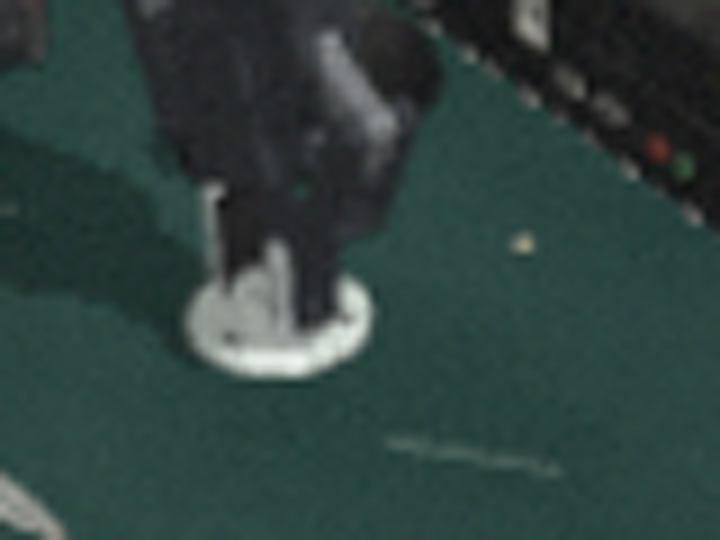

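```bash
python3 -m crank '[{"xyz":[0,0,0],"twist":0},{"xyz":[0,0,0],"twist":0},{"xyz":[0,0,-1],"twist":0.1428},{"xyz":[0,0,0],"twist":0.1428},{"xyz":[0,0,0],"twist":0.1428},{"xyz":[0,0,0],"twist":0.1428},{"xyz":[0,0,0],"twist":0.1428},{"xyz":[0,0,0],"twist":0.1428},{"xyz":[0,0,0],"twist":0.1428},{"xyz":[0,0,0],"twist":0.1428}]' 40
python3 -m crank '[{"xyz":[0,0,0],"twist":0.1428},{"xyz":[0,0,0],"twist":0.1428},{"xyz":[0,0,0],"twist":0.1428},{"xyz":[0,0,0],"twist":0},{"xyz":[0,0,0],"twist":0},{"xyz":[0,0,0],"twist":0}]'
python3 go.py 474.5 238.9 7.2
python3 -m crank '[{"xyz":[0,0,0.3],"twist":0},{"xyz":[0,0,0],"twist":0},{"xyz":[0,0,0],"twist":0},{"xyz":[0,0,0],"twist":0},{"xyz":[0,0,0],"twist":0}]' 14 40
python3 go.py 474.5 238.9 7.2
```

```text
time_s: 33.6
position: [0.4741, 0.2389, 0.0079]
tcp_rot: [-3.142, -0.0, 1.994]
force: [-0.4, 0.2, 1.4]
gripper_width: 0.0398
time_s: 34.2
position: [0.4742, 0.2389, 0.008]
tcp_rot: [-3.142, -0.0, 1.573]
force: [1.5, -0.3, -0.1]
gripper_width: 0.0398
t 34.2 p [474.2 238.9   8. ] rot [-3.1415e+00 -2.0000e-04  1.5731e+00] F [ 1.5 -0.3 -0.1] w 39.8 j7 -0.05
shift [0.  0.3 0.8]
time_s: 34.7
position: [0.4744, 0.2389, 0.0081]
tcp_rot: [3.141, -0.0, 1.571]
force: [-1.2, -0.3, 5.6]
gripper_width: 0.0257
t 34.7 p [474.4 238.9   8.1] rot [ 3.1413e+00 -5.0000e-04  1.5712e+00] F [-1.2 -0.3  5.6] w 25.7 j7 -0.05
shift [0.  0.1 0.9]
```

```bash
python3 -m crank '[{"xyz":[0,0,-10],"twist":0},{"xyz":[0,0,-25],"twist":0},{"xyz":[0,0,-35],"twist":0},{"xyz":[0,0,-35],"twist":0},{"xyz":[-20,0,-13],"twist":0},{"xyz":[-38,-2,0],"twist":0},{"xyz":[-38,-2,0],"twist":0},{"xyz":[-38,-2,0],"twist":0},{"xyz":[-38,-2,0],"twist":0},{"xyz":[-38,-2,0],"twist":0}]'
python3 -m crank '[{"xyz":[-38,-2,0],"twist":0},{"xyz":[-38,-2,0],"twist":0},{"xyz":[-38,-2,0],"twist":0},{"xyz":[-38,-2,0],"twist":0},{"xyz":[-38,0,0],"twist":0},{"xyz":[-28,0,0],"twist":0},{"xyz":[-15,0,0],"twist":0},{"xyz":[-6,0,0],"twist":0},{"xyz":[0,0,0],"twist":0},{"xyz":[0,0,0],"twist":0}]'
python3 -m crank '[{"xyz":[0,0,0],"twist":0},{"xyz":[0,0,0],"twist":0},{"xyz":[0,0,0],"twist":0},{"xyz":[0,0,0],"twist":0}]'
python3 go.py 456.2 -210.6 80.1
```

```text
time_s: 35.7
position: [0.4638, 0.0273, 0.1259]
tcp_rot: [3.141, -0.0, 1.571]
force: [-0.3, -0.2, -0.5]
gripper_width: 0.0248
time_s: 36.7
position: [0.4565, -0.2088, 0.1255]
tcp_rot: [-3.141, -0.001, 1.573]
force: [-0.4, 0.2, -1.2]
gripper_width: 0.0255
time_s: 37.1
position: [0.4564, -0.2098, 0.1257]
tcp_rot: [3.142, -0.0, 1.572]
force: [-0.5, -0.4, -1.3]
gripper_width: 0.0251
t 37.1 p [ 456.4 -209.8  125.7] rot [ 3.1416e+00 -2.0000e-04  1.5718e+00] F [-0.5 -0.4 -1.3] w 25.1 j7 0.76
shift [-0.8 -0.2 45.6]
```

```bash
python3 -m crank '[{"xyz":[-0.8,-0.2,4],"twist":0},{"xyz":[0,0,7],"twist":0},{"xyz":[0,0,5],"twist":0},{"xyz":[0,0,0],"twist":0},{"xyz":[0,0,0],"twist":0},{"xyz":[0,0,0],"twist":0},{"xyz":[0,0,0],"twist":0}]'
python3 go.py 456.2 -210.6 80.1
python3 -m crank '[{"xyz":[0,0,2],"twist":0},{"xyz":[0,0,2],"twist":0},{"xyz":[0,0,2],"twist":0},{"xyz":[0,0,2],"twist":0},{"xyz":[0,0,2],"twist":0},{"xyz":[0,0,0],"twist":0},{"xyz":[0,0,0],"twist":0}]'
python3 go.py 456.2 -210.6 80.1
```

```text
time_s: 37.8
position: [0.4563, -0.2112, 0.1099]
tcp_rot: [3.141, 0.0, 1.571]
force: [-0.4, -0.2, -0.9]
gripper_width: 0.0254
t 37.8 p [ 456.3 -211.2  109.9] rot [3.1411e+00 2.0000e-04 1.5710e+00] F [-0.4 -0.2 -0.9] w 25.4 j7 0.78
shift [ 0.6 -0.2 29.8]
time_s: 38.5
position: [0.4561, -0.211, 0.0996]
tcp_rot: [-3.141, 0.0, 1.571]
force: [-0.1, 0.1, -0.3]
gripper_width: 0.025
t 38.5 p [ 456.1 -211.    99.6] rot [-3.1415  0.      1.571 ] F [-0.1  0.1 -0.3] w 25.0 j7 0.79
shift [ 0.4  0.1 19.5]
```

```bash
python3 -m crank '[{"xyz":[0.2,0,3],"twist":0},{"xyz":[0,0,4],"twist":0},{"xyz":[0,0,4],"twist":0},{"xyz":[0,0,4],"twist":0},{"xyz":[0,0,3],"twist":0},{"xyz":[0,0,2],"twist":0},{"xyz":[0,0,0],"twist":0},{"xyz":[0,0,0],"twist":0}]'
python3 go.py 456.2 -210.6 80.1
```

```text
time_s: 39.3
position: [0.4559, -0.2107, 0.0801]
tcp_rot: [-3.141, -0.001, 1.571]
force: [-2.0, 0.6, 4.6]
gripper_width: 0.0251
t 39.3 p [ 455.9 -210.7   80.1] rot [-3.1413e+00 -8.0000e-04  1.5710e+00] F [-2.   0.6  4.6] w 25.1 j7 0.81
shift [0.1 0.3 0. ]
```

```bash
python3 -m crank '[{"xyz":[0,0,0],"twist":0},{"xyz":[0,0,0],"twist":0},{"xyz":[0,0,0],"twist":0},{"xyz":[0,0,-10],"twist":0},{"xyz":[0,0,-25],"twist":0},{"xyz":[0,0,-25],"twist":0},{"xyz":[6,10,-10],"twist":0},{"xyz":[18,28,0],"twist":0},{"xyz":[20,32,0],"twist":0},{"xyz":[20,32,0],"twist":0}]' 42
python3 -m crank '[{"xyz":[18,28,0],"twist":0},{"xyz":[10,16,0],"twist":0},{"xyz":[4,7,0],"twist":0},{"xyz":[0,0,0],"twist":0},{"xyz":[0,0,0],"twist":0},{"xyz":[0,0,0],"twist":0},{"xyz":[0,0,0],"twist":0}]' 46
python3 - <<'E'
from h import *
from cell import imaging
o=[]
for n,b in(("scene",(290,210,350,270)),("top",(350,225,410,285))):
    f=imaging.grab_frame(n);pickle.dump(f,open(n+"4.pkl","wb"));crop(f,*b,6,"x.png");o.append(cv2.imread("pics/x.png"))
cv2.imwrite("pics/g.png",np.hstack(o))
E
python3 go.py 608.5 -114.7 3
```

```text
time_s: 40.3
position: [0.5595, -0.1462, 0.1508]
tcp_rot: [3.14, -0.0, 1.57]
force: [0.5, -0.7, -0.5]
gripper_width: 0.0421
time_s: 41.0
position: [0.6083, -0.1159, 0.1501]
tcp_rot: [3.142, -0.0, 1.569]
force: [0.4, 0.0, -0.0]
gripper_width: 0.0456
t 41.1 p [ 608.6 -115.4  150. ] rot [ 3.1414e+00 -2.0000e-04  1.5698e+00] F [ 0.2  0.1 -0.2] w 46.1 j7 0.53
shift [  0.6  -0.2 147. ]
```

View pics/g.png

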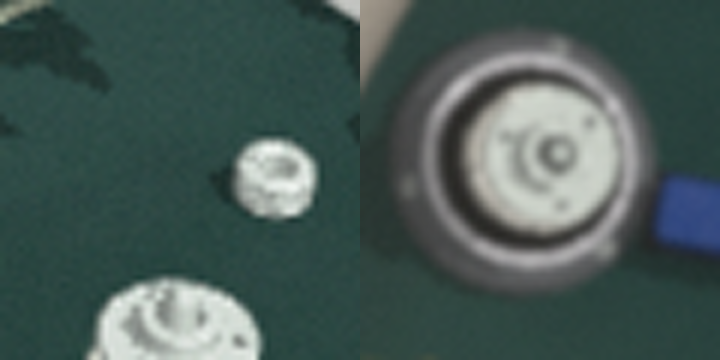

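```bash
python3 -m crank '[{"xyz":[0.6,0,25],"twist":0},{"xyz":[0,0,40],"twist":0},{"xyz":[0,0,35],"twist":0},{"xyz":[0,0,24],"twist":0},{"xyz":[0,0,14],"twist":0},{"xyz":[0,0,6],"twist":0},{"xyz":[0,0,0],"twist":0},{"xyz":[0,0,0],"twist":0},{"xyz":[0,0,0],"twist":0},{"xyz":[0,0,0],"twist":0}]'
python3 go.py 608.5 -114.7 3
```

```text
time_s: 42.1
position: [0.61, -0.1144, 0.0069]
tcp_rot: [3.139, 0.0, 1.571]
force: [0.7, 0.5, -0.0]
gripper_width: 0.0461
t 42.1 p [ 610.  -114.4    6.9] rot [3.1394e+00 3.0000e-04 1.5712e+00] F [ 0.7  0.5 -0. ] w 46.1 j7 0.61
shift [-0.3 -1.5  3.9]
```

Squeeze along x, then reopen, twist to jaw along y and grip.

```bash
python3 -m crank '[{"xyz":[0,-1,2],"twist":0},{"xyz":[0,0,1.5],"twist":0},{"xyz":[0,0,0],"twist":0},{"xyz":[0,0,0],"twist":0}]'
python3 -m crank '[{"xyz":[0,0,0],"twist":0},{"xyz":[0,0,0],"twist":0},{"xyz":[0,0,0],"twist":0},{"xyz":[0,0,0],"twist":0}]' 18 20
python3 go.py 608.5 -114.7 3
python3 -m crank '[{"xyz":[0,0,0],"twist":0},{"xyz":[0,0,0],"twist":0},{"xyz":[0,0,-1],"twist":-0.1428},{"xyz":[0,0,0],"twist":-0.1428},{"xyz":[0,0,0],"twist":-0.1428},{"xyz":[0,0,0],"twist":-0.1428},{"xyz":[0,0,0],"twist":-0.1428},{"xyz":[0,0,0],"twist":-0.1428},{"xyz":[0,0,0],"twist":-0.1428},{"xyz":[0,0,0],"twist":-0.1428}]' 44
python3 -m crank '[{"xyz":[0,0,0],"twist":-0.1428},{"xyz":[0,0,0],"twist":-0.1428},{"xyz":[0,0,0],"twist":-0.1428},{"xyz":[0,0,0],"twist":0},{"xyz":[0,0,0],"twist":0},{"xyz":[0,0,0],"twist":0}]'
python3 go.py 608.5 -114.7 3
python3 -m crank '[{"xyz":[0,0,0],"twist":0},{"xyz":[0,0,0],"twist":0},{"xyz":[0,0,0],"twist":0},{"xyz":[0,0,0],"twist":0},{"xyz":[0,0,0],"twist":0}]' 18 40
python3 go.py 456.2 -210.6 90
```

```text
time_s: 42.5
position: [0.608, -0.1141, 0.0021]
tcp_rot: [-3.141, -0.0, 1.571]
force: [0.6, 0.3, 0.3]
gripper_width: 0.0463
time_s: 42.9
position: [0.6082, -0.1142, 0.0024]
tcp_rot: [3.141, 0.0, 1.571]
force: [0.6, -0.6, 1.4]
gripper_width: 0.0314
t 42.9 p [ 608.2 -114.2    2.4] rot [3.1413 0.     1.571 ] F [ 0.6 -0.6  1.4] w 31.4 j7 0.62
shift [-0.5  0.3 -0.6]
time_s: 43.9
position: [0.608, -0.1143, 0.0031]
tcp_rot: [-3.141, -0.0, 2.719]
force: [0.9, -0.4, 0.2]
gripper_width: 0.0445
time_s: 44.5
position: [0.6081, -0.1142, 0.0031]
tcp_rot: [-3.141, -0.0, 3.14]
force: [-0.4, -0.1, -0.9]
gripper_width: 0.0442
t 44.5 p [ 608.1 -114.2    3.1] rot [-3.1414e+00 -1.0000e-04  3.1398e+00] F [-0.4 -0.1 -0.9] w 44.2 j7 1.96
shift [-0.4 -0.5  0.1]
time_s: 45.0
position: [0.6083, -0.1142, 0.0035]
tcp_rot: [-3.141, 0.0, -3.142]
force: [-0.2, -0.9, 2.6]
gripper_width: 0.0307
t 45.0 p [ 608.3 -114.2    3.5] rot [-3.1415e+00  5.0000e-04 -3.1415e+00] F [-0.2 -0.9  2.6] w 30.7 j7 1.96
shift [152.1 -96.4 -86.6]
```

```bash
python3 -m crank '[{"xyz":[0,0,-10],"twist":0},{"xyz":[0,0,-25],"twist":0},{"xyz":[0,0,-35],"twist":0},{"xyz":[0,0,-35],"twist":0},{"xyz":[0,0,-15],"twist":0},{"xyz":[15,-9,0],"twist":0},{"xyz":[30,-19,0],"twist":0},{"xyz":[32,-20,0],"twist":0},{"xyz":[32,-20,0],"twist":0},{"xyz":[25,-16,0],"twist":0}]'
python3 -m crank '[{"xyz":[13,-9,0],"twist":0},{"xyz":[5,-3,0],"twist":0},{"xyz":[0,0,0],"twist":0},{"xyz":[0,0,0],"twist":0},{"xyz":[0,0,0],"twist":0},{"xyz":[0,0,0],"twist":0},{"xyz":[0,0,0],"twist":0}]'
python3 go.py 456.2 -210.6 90.5
```

```text
time_s: 46.0
position: [0.4717, -0.1996, 0.1235]
tcp_rot: [-3.141, -0.001, 3.14]
force: [0.3, -0.1, 0.1]
gripper_width: 0.0305
time_s: 46.7
position: [0.4567, -0.2097, 0.1231]
tcp_rot: [-3.142, -0.0, -3.14]
force: [0.6, -0.9, -1.0]
gripper_width: 0.0303
t 46.7 p [ 456.7 -209.7  123.1] rot [-3.1416e+00 -1.0000e-04 -3.1401e+00] F [ 0.6 -0.9 -1. ] w 30.3 j7 2.13
shift [ 0.5 -0.9 32.6]
```

```bash
python3 -m crank '[{"xyz":[0.5,-0.8,3],"twist":0},{"xyz":[0,0,5],"twist":0},{"xyz":[0,0,4],"twist":0},{"xyz":[0,0,0],"twist":0},{"xyz":[0,0,0],"twist":0},{"xyz":[0,0,0],"twist":0},{"xyz":[0,0,0],"twist":0}]'
python3 go.py 456.2 -210.6 90.5
python3 -m crank '[{"xyz":[0,0,2],"twist":0},{"xyz":[0,0,2],"twist":0},{"xyz":[0,0,2],"twist":0},{"xyz":[0,0,2],"twist":0},{"xyz":[0,0,2],"twist":0},{"xyz":[0,0,0],"twist":0},{"xyz":[0,0,0],"twist":0}]'
python3 go.py 456.2 -210.6 90.5
```

```text
time_s: 47.4
position: [0.4558, -0.2111, 0.1114]
tcp_rot: [-3.141, 0.0, -3.141]
force: [-0.1, 0.1, -0.7]
gripper_width: 0.0305
t 47.4 p [ 455.8 -211.1  111.4] rot [-3.1415e+00  4.0000e-04 -3.1414e+00] F [-0.1  0.1 -0.7] w 30.5 j7 2.14
shift [-0.4  0.5 20.9]
time_s: 48.1
position: [0.4556, -0.211, 0.1011]
tcp_rot: [3.142, -0.0, -3.141]
force: [0.3, 0.2, -0.5]
gripper_width: 0.0307
t 48.1 p [ 455.6 -211.   101.1] rot [ 3.1416e+00 -1.0000e-04 -3.1413e+00] F [ 0.3  0.2 -0.5] w 30.7 j7 2.15
shift [-0.6  0.4 10.6]
```

```bash
python3 -m crank '[{"xyz":[-0.4,0.3,2],"twist":0},{"xyz":[0,0,3],"twist":0},{"xyz":[0,0,3],"twist":0},{"xyz":[0,0,2],"twist":0},{"xyz":[0,0,1],"twist":0},{"xyz":[0,0,0],"twist":0},{"xyz":[0,0,0],"twist":0}]'
python3 go.py 456.2 -210.6 90.5
```

```text
time_s: 48.8
position: [0.4559, -0.2107, 0.0904]
tcp_rot: [3.141, -0.0, -3.141]
force: [-1.2, 0.9, 3.1]
gripper_width: 0.0307
t 48.8 p [ 455.9 -210.7   90.4] rot [ 3.1413e+00 -1.0000e-04 -3.1414e+00] F [-1.2  0.9  3.1] w 30.7 j7 2.16
shift [-0.3  0.1 -0.1]
```

Seated. Release and withdraw, then a last look.

```bash
python3 -m crank '[{"xyz":[0,0,0],"twist":0},{"xyz":[0,0,0],"twist":0},{"xyz":[0,0,0],"twist":0},{"xyz":[0,0,-10],"twist":0},{"xyz":[0,0,-25],"twist":0},{"xyz":[0,0,-30],"twist":0},{"xyz":[0,0,-30],"twist":0},{"xyz":[-10,20,-10],"twist":0},{"xyz":[-20,40,0],"twist":0},{"xyz":[-20,40,0],"twist":0}]' 46
python3 -m crank '[{"xyz":[-20,40,0],"twist":0},{"xyz":[-10,25,0],"twist":0},{"xyz":[-5,10,0],"twist":0},{"xyz":[0,0,0],"twist":0},{"xyz":[0,0,0],"twist":0},{"xyz":[0,0,0],"twist":0},{"xyz":[0,0,0],"twist":0},{"xyz":[0,0,0],"twist":0}]'
python3 - <<'E'
from h import *
from cell import imaging
o=[]
for n,b in(("scene",(240,210,380,350)),("top",(350,225,410,285))):
    f=imaging.grab_frame(n);crop(f,*b,6,"x.png");o.append(cv2.resize(cv2.imread("pics/x.png"),(400,400)))
    print(n,np.round([fit(f,.456,-.2107,c,.005) for c in([(.103,.016)],[(.078,.028)])],4))
cv2.imwrite("pics/z.png",np.hstack(o))
E
python3 go.py
```

```text
time_s: 49.8
position: [0.507, -0.1108, 0.1971]
tcp_rot: [-3.141, 0.004, 3.138]
force: [0.9, 0.8, -0.7]
gripper_width: 0.0459
time_s: 50.6
position: [0.5407, -0.037, 0.1954]
tcp_rot: [-3.141, 0.0, 3.14]
force: [-0.8, 0.0, 0.3]
gripper_width: 0.0458
scene [[ 5.303721e+02  4.560000e-01 -2.117000e-01]
 [ 3.921793e+02  4.555000e-01 -2.122000e-01]]
top [[ 1.970305e+02  4.510000e-01 -2.157000e-01]
 [ 3.481001e+02  4.545000e-01 -2.057000e-01]]
t 50.7 p [540.8 -36.4 195.3] rot [-3.1415  0.      3.1407] F [-0.2  0.1  0.7] w 45.9 j7 1.73
```

View pics/z.png

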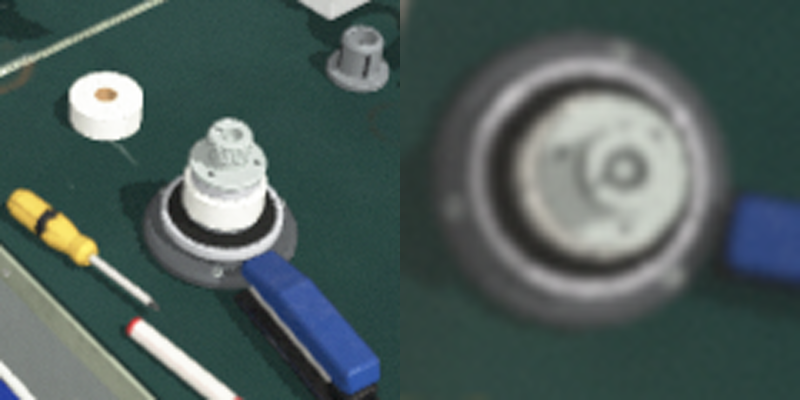

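The full stack stands straight on the spindle at about (230,180). The collar is on top, and the spare roll and stapler have not moved. The robot is clear, so I am handing in.

```bash
python3 -c "
from cell import env; print(env.finish_job())"
```

```text
the job is handed in; nothing more can be done
None
```

The unwinder is set up and the job is handed in after about 51 s of the 109 s: adapter (the rightmost one), wide-core roll, spacer, disc and lock collar are stacked on the spindle. No verdict was reported.

- **Seating:** every part met the one below at its expected height to within about 1 mm, with at most about 6 N. Each was let go with the tool within 1 mm of the estimated spindle axis.
- **Last pictures:** the stack looks straight and level, and the spare roll and stapler look unmoved. The robot was clear of everything. The scanner was outside the last crops, but the arm never came down near it.
- **Checks that disagreed:** some automatic circle fits were off by several millimetres. These were the scene-camera fits of the adapter and spacer, and the top-camera fits of the collar and disc in the last pictures. I put this down to faint edges, since the other camera's fit agreed to about 2 mm in each case and the contact heights matched. The adapter's top-camera sleeve fit and the scene-camera bore fit were also off.

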